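# Roll down the inlay of a drawer front

## Robot

A 6-joint arm with a two-finger parallel gripper is mounted at the origin on the work surface. World frame = base frame: x ahead of the robot, y to its left, z up, the work surface at z = 0. Lengths are in m, angles in rad, forces in N, time in s.
With the tool pointing down it reaches from about 0.375 to 0.9 m from the base axis. Payload 3.1 kg.
Tool frame: the origin (TCP) lies at the centre of the arm's flange, where the gripper is bolted on; the fingertips stand robot.tip_extent ahead of it and the grasp point (between the pads) lies 164 mm ahead of it (robot.tip_extent is the distance from the TCP to the fingertips, in m); z points along the fingers, y is the line along which they close (so a half turn about z gives the same grasp; the last joint's range is limited). The gripper opens to 87 mm and grips with 3 to 60 N. Pads are 19 mm wide; open, the fingers measure 117 mm over their backs; the gripper's body (75 mm by 190 mm) begins 51 mm behind the grasp point.
Start: joints at [0.929, 0.527, 1.433, -0, 1.181, -0.178], TCP at [0.279, 0.559, 0.405] pointing down, gripper open.
Joint ranges: [-3.08, 3.08], [-0.75, 2.2], [0.22, 2.44], [-1.43, 4.57], [0, 2.65], [-2.85, 2.85]. Speed limits (rad/s): [2.79, 2.79, 3.14, 3.14, 3.14, 3.14].

## Interface

Orientations are given as a unit quaternion [x, y, z, w].
In Python, from rig import get_obs, camera, hand_in, cut_out, robot gives the robot as it stands.
- The arm moves only by the tool step_arm, never from a script. Its argument "rows" is a list of rows, each a list of 6 numbers: the shift along the world's x, y, z in m, then the turn, a rotation vector about the world's x, y, z in degrees. A call has 1 to 12 rows; each row shifts and turns the commanded pose from where the row before left it; what a row does not reach is not made up. A row lasts 1/8 s, in which the tool goes at most 62.5 mm and 10.7 degrees, less where a joint would pass 70% of its speed; a pose out of reach is approached as far as the arm can. A call is refused whole if a number of a shift passes 0.0625 or a number of a turn 10.7, either way. A call with a gripper value outside its range is refused whole. "jaw" is the finger opening in m, from 0 to 0.087, set as the call begins (left out, the last holds). The fingers move at their own pace and stop on an object; "squeeze" is the grip in N (left out, the last holds). Time passes only in rows, so rows that do not move let the fingers close. It gives the time, the measured TCP pose, the force, the opening and the grip force at its end, in the units of the state.
- get_obs(): the state, without advancing time (a new reading comes with each control period).
- camera(name): name is "scene" or "top" or "wrist"; returns a dict with "pixels" (420x560x3 uint8, blue, green, red), "depth" (420x560 float32, m along the optical axis (not along the pixel's ray), 0 where there is no reading), "fov_y" (degrees; the focal length in pixels is half the picture's height over the tangent of half this angle, whatever the lens; pixels are square), "cx", "cy" (the principal point, pixels), "extrinsics" (4x4, takes a point from camera to world coordinates); the wrist camera has in their place "mount" (4x4, takes a point from camera to tool coordinates, whose origin is the TCP and whose axes are the flange's). Camera axes: x right, y up, looking along -z (the intrinsics and any distortion apply to the point x, -y, -z); pixel columns grow to the right and rows downward; lengths in m; the calibration is good to about 2 mm. A picture is of the moment at which its call begins: read the wrist's pose just before it.
- hand_in(): hands the job in; it is judged then, once.
Trained networks look in the newest picture that a camera, given by its name, has taken for a name from the list of things; names that differ only in an ending like _2 or _b are one class to them, and where a whole thing is asked for, a point or a joint stands for the part that bears it (a point fixed in the world has none). Each returns a list of dicts, best first, with "confidence" (0 to 1); they miss things now and then, are a little off and sometimes report something else, mostly with a low value. They report only what shows in the picture. A call takes as long as a camera call. They do not tell look-alikes from the thing itself.
- cut_out(label, camera): "region" (420x560 bool, what is visible of it) and "extent" ([centre column, centre row, width, height] in pixels, round what is visible of it).
The state is a dict: "time": time; "q": joint angles; "joint_velocities": joint speeds; "joint_torque": joint torques, N m; "position": TCP position; "tool_rot": TCP orientation; "ft_force": force on the tool from outside, world axes, zero at the start; "moment": the same for the moment, N m; "grip_width": finger opening in m; "grip_force": force on a finger pad.
Only numpy, scipy, OpenCV 4.12 (cv2) and the standard library are available. Lean on these libraries where they do the work, as an engineer would, in place of code of your own. Each camera call takes 0.05 s, during which the arm holds its last target. There are 200 camera calls.

## Task

Take the red-handled hand roller out of its stand and roll it along the row of six wooden inlay slips, pressing down steadily with about 15 newtons and never more than 25, until every slip is flush with the green drawer front. Press only with the roller, not with the gripper. Then set the roller back upright in its stand, let go, and leave everything else where it is.

Things in the scene. Friction and masses are not known exactly. Their poses are not given: they have to be found in the camera images.
- baseboard: Fixed plywood board, 130 (x) x 320 (y) x 18 (z) mm, flat on the table; origin at the centre of its underside, z up. Above it, centred, on cork packing, lies a green drawer front, 90 (x) x 280 (y) x 18 mm, with six inlay slips in a row along y; roller force on front and slips counts as force on this board.
- front_mid (a point): Point fixed to the board, 54 mm above its origin, at the middle of the drawer front; axes as the board's. The front's real upper face here is 46 to 62 mm above the board's origin and slopes along y by up to 0.025 rad either way: neither is measured, find it by feel or sight. On springy feet, the front sinks 1 mm per 8 N pressed on it (12 mm at most).
- front_end (a point): Point fixed to the board, 118 mm from front_mid along the board's +y, over the plain face at one end of the drawer front. The slips cover y = -91 to +91 mm and x = -20 to +20 mm about the middle; beyond them the face is plain up to y = 140 mm, both ways.
- slip1 (a joint): How far slip 1 has gone down, m. A rigid wooden plate, 40 (x) x 29 (y) mm, centred at y = -76 mm along the board, sliding straight down into the front: at 0 (start: 0 to 0.0006) its top is 3.3 mm proud of the face, at its stop, 0.003, flush (0.3 mm proud). Tight: under 10 N it does not move, above that it sinks slowly (14 N: 13 mm/s) and stays where left.
- slip2 (a joint): The same for slip 2, centred at y = -46 mm along the board.
- slip3 (a joint): The same for slip 3, centred at y = -15 mm along the board.
- slip4 (a joint): The same for slip 4, centred at y = +15 mm along the board.
- slip5 (a joint): The same for slip 5, centred at y = +46 mm along the board.
- slip6 (a joint): The same for slip 6, centred at y = +76 mm along the board.
- roller: Loose hand roller, 0.32 to 0.46 kg. Origin at the lowest point of the wheel, z up. Black wheel, 44 mm diameter, 48 mm wide, axle along x at z = 22 mm: it rolls along y. Fork cheeks at x = +-33 mm, z 11 to 51; bridge plate 70 (x) x 76 (y) mm, z 48 to 60; on it a red upright grip, 40 (x) x 24 (y) mm, z 60 to 120. Grip it across y, fingertips just above the bridge.
- stand: Fixed dark wooden roller stand: foot 100 (x) x 84 (y) x 10 mm, origin at the centre of its underside, z up; two walls along x, 80 mm long, inner faces at y = +-27 mm, outer +-37, top at z = 60 mm. The roller hangs between them, bridge on the wall tops, axes parallel to the stand's, its origin 12 mm above the stand's; the wheel has 5 mm free on each side.
- fork_block: Bystander: loose birch block with four fondue forks, 80 x 60 mm, 160 mm high over the forks; origin at the centre of its underside. It and the roller stand may stand on either side of the board.
- bowls: Bystander: stack of three small stoneware bowls, 110 mm across, 73 mm high, one body; origin at the centre of its underside.
- burner: Bystander: steel fondue burner, 90 mm across, 56 mm high, handle along its +x; origin at the centre of its underside.
- snuffer: Bystander: small steel snuffer lid with black knob, 48 mm across, 30 mm high; origin at the centre of its underside.
- glue: Bystander: white glue bottle, 52 mm across, 130 mm high; origin at the centre of its underside.
Mind the look-alikes: they are no part of the job. Leave any orange or purple look-alike of the roller alone.

How it is judged:
On the way, in this order (a step that is already met when the one before it is completed fails the run):
1. the roller is lifted out of its stand (z of roller in the frame of stand above 0.05 m), for 0.1 s.
2. all six slips are rolled down flush, with the roller on the board (value of joint each of slip1, slip2, slip3, slip4, slip5, slip6 above 0.0022 m and horizontal distance between roller and baseboard below 0.16 m), for 0.1 s.
At the end, for the whole second after the job is handed in: All six slips are at least 2.2 mm down (within 0.8 mm of flush); the roller rests released and still in its stand, upright within 0.08 rad, its bridge on the wall tops (origin 8 to 17 mm above the stand's) and within 15 mm of the stand's middle (value of joint each of slip1, slip2, slip3, slip4, slip5, slip6 above 0.0022 m and horizontal distance between roller and stand below 0.015 m and z of roller in the frame of stand between 0.008 and 0.017 m and angle between roller's own z axis and vertical below 0.08 rad and linear speed of roller below 0.01 m/s and contact force between the fingers and roller below 0.1 N); the robot touches nothing.
It fails at once if the roller presses on the drawer front or its slips with more than 25 N (contact force between roller and baseboard above 25 N).
It fails at once if the gripper or arm presses on the drawer front, its slips or the board (contact force between any of the fingers, the arm and baseboard above 1 N).
It fails at once if a bystander is moved by more than 20 mm (distance of any of fork_block, bowls, burner, snuffer, glue from where it was at the start of the episode above 0.02 m).
It also fails if it takes over 72 s, if anything falls off the work surface, if the arm or the gripper's body presses on something with over 40 N, if the wrist force passes 120 N, or if a joint passes its speed limit or range.

## Working session

There is one attempt and no reset: what is moved stays moved. The work goes in short steps, Python scripts to look and compute and a tool call to move; the robot and the scene stay as the last step left them, time stands still between calls to the robot, and variables do not carry over. Pictures are saved under pics/ and viewed, at most 10 in all, crops included, and the job is handed in when it is done.

Besides the shell and the picture viewer there is one more tool, called after "Emit:" in YAML: its name, and indented under it one key for each argument. step_arm: Moves the arm, as the interface text tells. Its arguments: {"type":"object","properties":{"rows":{"type":"array"},"jaw":{"type":"number"},"squeeze":{"type":"number"}},"required":["rows"]}

```bash
mkdir -p pics; ls
cat > h.py <<'E'
import numpy as np, cv2
from rig import get_obs, camera, hand_in, cut_out, robot
from scipy.spatial.transform import Rotation as R
def pts(c,T=None):
    d=c["depth"];h,w=d.shape;f=h/2/np.tan(np.radians(c["fov_y"])/2)
    v,u=np.mgrid[:h,:w]
    P=np.stack([(u-c["cx"])/f*d,-(v-c["cy"])/f*d,-d],-1)
    if T is None:T=c["extrinsics"]
    return P@T[:3,:3].T+T[:3,3]
def wristT(c,o):
    T=np.eye(4);T[:3,:3]=R.from_quat(o["tool_rot"]).as_matrix();T[:3,3]=o["position"];return T@c["mount"]
E
python3 - <<'E'
from h import *
o=get_obs();print(o,robot.tip_extent)
for n in("scene","top"):
    c=camera(n);cv2.imwrite(f"pics/{n}0.png",c["pixels"]);P=pts(c);print(n,[k for k in c],c["fov_y"],c["extrinsics"][:3,3])
    np.savez(f"{n}0.npz",P=P,px=c["pixels"],d=c["depth"])
    for l in("roller","stand","baseboard","fork_block","bowls","burner","snuffer","glue"):
        for r in cut_out(l,n)[:3]:
            m=r["region"]&(c["depth"]>0);q=P[m]
            if len(q): print(l,round(r["confidence"],2),np.round(r["extent"]),np.round(np.median(q,0),3),np.round(np.percentile(q,[2,98],axis=0),3).tolist())
E
```

```text
pics
{'time': 0.0, 'q': array([ 9.29508092e-01,  5.28446844e-01,  1.43391074e+00, -2.83674211e-05,
        1.18139628e+00, -1.78501894e-01]), 'joint_velocities': array([-6.04903645e-05, -7.35678290e-04,  9.30177203e-04, -1.53209084e-03,
       -2.48247926e-04,  1.68127742e-03]), 'joint_torque': array([ 6.09532599e-04, -4.40040600e+01, -1.76594442e+01,  6.33005239e-02,
        5.83419052e-02, -1.68574493e-04]), 'position': array([0.27879148, 0.55898325, 0.4037804 ]), 'tool_rot': array([ 2.29328396e-01,  9.73348508e-01, -9.96321476e-04, -4.18607430e-04]), 'ft_force': array([0.14655583, 0.55168214, 0.44445495]), 'moment': array([-0.02356103, -0.00036057,  0.03286539]), 'grip_force': 0.0, 'grip_width': 0.08711715261942497} 0.1822
scene ['pixels', 'depth', 'fov_y', 'cx', 'cy', 'extrinsics'] 56.83459217720354 [0.95151841 0.15543839 0.90484084]
roller 0.82 [359. 187.  28.  36.] [0.382 0.22  0.061] [[0.344, 0.183, 0.017], [0.413, 0.26, 0.121]]
roller 0.72 [440. 294.  45.  44.] [0.608 0.439 0.061] [[0.559, 0.404, 0.052], [0.643, 0.487, 0.121]]
roller 0.66 [417. 208.  37.  38.] [0.395 0.367 0.
[... 1836 characters left out ...]
308. 210. 123.  65.] [ 0.492 -0.01   0.057] [[0.43, -0.165, 0.011], [0.57, 0.139, 0.065]]
bowls 0.89 [192. 135.  42.  43.] [0.699 0.299 0.052] [[0.644, 0.247, 0.039], [0.746, 0.347, 0.075]]
bowls 0.53 [308. 210. 124.  62.] [ 0.492 -0.012  0.056] [[0.43, -0.166, 0.01], [0.572, 0.137, 0.065]]
burner 0.65 [350. 123.  36.  50.] [ 0.722 -0.13   0.039] [[0.689, -0.182, 0.001], [0.808, -0.091, 0.058]]
burner 0.35 [192. 135.  39.  45.] [0.699 0.299 0.052] [[0.644, 0.247, 0.04], [0.745, 0.346, 0.075]]
snuffer 0.8 [411. 142.  18.  14.] [ 0.689 -0.3    0.013] [[0.669, -0.326, -0.002], [0.714, -0.28, 0.03]]
glue 0.86 [293. 127.  22.  30.] [0.705 0.026 0.086] [[0.691, 0.002, 0.016], [0.729, 0.05, 0.132]]
```

```bash
python3 - <<'E'
import cv2
im=cv2.imread("pics/top0.png")[90:300,90:460];cv2.imwrite("pics/t0.png",cv2.resize(im,None,fx=2.1,fy=2.1,interpolation=3))
E
python3 - <<'E'
from h import *
d=np.load("top0.npz");P=d["P"];px=d["px"].astype(int);hsv=cv2.cvtColor(d["px"],cv2.COLOR_BGR2HSV).astype(int)
d2=np.load("scene0.npz");
for nm,D in(("top",d),("scene",d2)):
    P=D["P"];hsv=cv2.cvtColor(D["px"],cv2.COLOR_BGR2HSV).astype(int)
    print(nm)
    # stand area heights/colour
    for (x,y) in ((.59,.44),(.5,.28),(.37,.22),(.395,.367)):
        s=(abs(P[...,0]-x)<.07)&(abs(P[...,1]-y)<.065)
        g=s&(P[...,2]>.1)
        print("grip",(x,y),g.sum(),np.round(P[g].mean(0),4),np.median(hsv[g],0)) if g.sum() else None
        b=s&(P[...,2]>.054)&(P[...,2]<.066)
        if b.sum()>20:
            print("  bridge",b.sum(),cv2.minAreaRect((P[b][:,:2]*1000).astype(np.float32)),P[b][:,2].mean())
        if g.sum()>20: print("  grip",cv2.minAreaRect((P[g&(P[...,2]>.115)][:,:2]*1000).astype(np.float32)))
    g=(abs(P[...,0]-.5)<.1)&(abs(P[...,1])<.2)&(P[...,2]>.045)&(P[...,2]<.08)
    rc=cv2.minAreaRect((P[g][:,:2]*1000).astype(np.float32));print("front",rc)
    for h in range(0,180,15):
        m=g&(hsv[...,0]//15==h//15)
        if m.sum()>50: print(h,m.sum(),np.round(np.percentile(P[m],[3,50,97],axis=0),4).tolist())
E
```

```text
top
grip (0.59, 0.44) 177 [0.5914 0.4496 0.1208] [146. 132. 115.]
  bridge 515 ((598.3442993164062, 448.0333251953125), (72.2109603881836, 76.000244140625), 53.814292907714844) 0.059473280969626
  grip ((569.3626708984375, 474.24346923828125), (41.972991943359375, 104.80560302734375), 45.49934768676758)
grip (0.5, 0.28) 190 [0.4981 0.2813 0.1269] [  3. 207. 221.]
  bridge 48 ((504.2600402832031, 283.7353515625), (74.54948425292969, 81.44121551513672), 89.72368621826172) 0.06108279323152096
  grip ((500.2460021972656, 282.815673828125), (23.900863647460938, 39.49192428588867), 89.70623779296875)
grip (0.37, 0.22) 170 [0.3681 0.2231 0.1176] [146. 141. 176.]
  bridge 565 ((369.2063903808594, 223.8711700439453), (76.24714660644531, 69.89002990722656), 20.989225387573242) 0.05939194934779637
  grip ((368.86260986328125, 223.81785583496094), (23.458005905151367, 39.30185317993164), 21.477201461791992)
grip (0.395, 0.367) 167 [0.3821 0.371  0.1182] [ 16. 232. 254.]
  bridge 572 ((410.9527587890625, 361.06829833984375), (71.54010009765625, 136.36341857910156), 66.36237335205078) 0.0592864657
[... 1714 characters left out ...]
864349365234), 66.07823181152344) 0.05957841193006491
  grip ((385.0619201660156, 370.4158935546875), (39.08933639526367, 26.670337677001953), 68.83016204833984)
front ((494.6961975097656, 27.975753784179688), (112.15557098388672, 374.9228515625), 12.200699806213379)
0 514 [[0.4812, -0.1026, 0.0587], [0.5057, -0.0306, 0.0621], [0.5302, 0.0427, 0.065]]
15 753 [[0.4741, -0.1213, 0.0462], [0.5044, -0.0015, 0.0617], [0.5546, 0.0786, 0.0649]]
30 198 [[0.4488, -0.1543, 0.048], [0.5312, -0.0076, 0.058], [0.563, 0.1197, 0.0624]]
45 1082 [[0.4609, -0.1483, 0.0528], [0.5316, -0.0294, 0.059], [0.5602, 0.1129, 0.0622]]
60 1212 [[0.4511, -0.142, 0.0563], [0.4902, 0.011, 0.0595], [0.5494, 0.1181, 0.0625]]
```

View pics/t0.png

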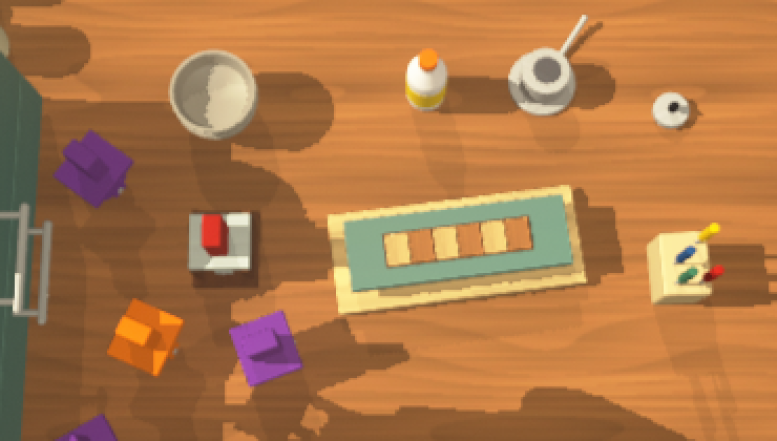

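View pics/scene0.png

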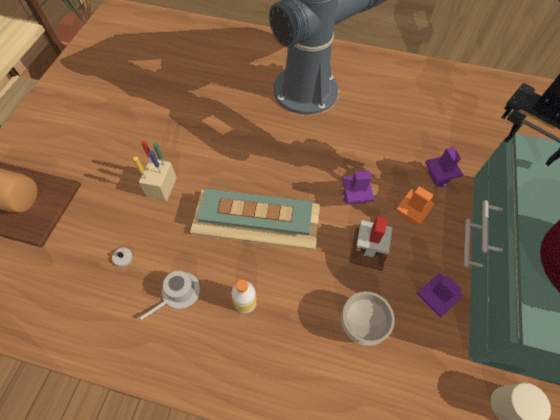

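Run:
```python
from h import *
for nm in("top","scene"):
    D=np.load(nm+"0.npz");P=D["P"];hsv=cv2.cvtColor(D["px"],cv2.COLOR_BGR2HSV).astype(int);H=hsv[...,0]
    g=(abs(P[...,0]-.5)<.1)&(abs(P[...,1])<.17)&(P[...,2]>.045)&(P[...,2]<.08)
    for n,m in(("green",g&(H>=45)&(H<95)),("slips",g&(H<25)&(abs(P[...,0]-.503)<.04)&(abs(P[...,1]+.012)<.115))):
        k=cv2.morphologyEx(m.astype(np.uint8),cv2.MORPH_OPEN,np.ones((2,2)))>0
        if n=="green": k=cv2.morphologyEx(m.astype(np.uint8),cv2.MORPH_OPEN,np.ones((3,3)))>0
        q=P[k];r=cv2.minAreaRect((q[:,:2]*1000).astype(np.float32));A=np.c_[q[:,:2]-[.5,-.01],np.ones(len(q))];f=np.linalg.lstsq(A,q[:,2],rcond=None)[0]
        print(nm,n,k.sum(),np.round(q.mean(0),4),r,np.round(f,4))
```

```text
top green 2196 [ 0.4989 -0.0145  0.0582] ((500.75592041015625, -14.25445556640625), (88.7446517944336, 276.6347351074219), 7.234651565551758) [0.0064 0.0091 0.0582]
top slips 1139 [ 0.4975 -0.016   0.0653] ((371.0642395019531, -22.62171173095703), (312.49920654296875, 186.7183380126953), 2.6736180782318115) [-3.1101 -0.3145  0.0556]
scene green 2255 [ 0.5081 -0.0133  0.0593] ((503.507080078125, -15.110595703125), (92.54414367675781, 277.1310119628906), 7.416514873504639) [-0.0058  0.0069  0.0593]
scene slips 1140 [ 0.5083 -0.0103  0.0678] ((723.104736328125, 23.99243927001953), (493.548583984375, 184.96763610839844), 9.374737739562988) [1.6188 0.2386 0.0544]
```

Emit:
step_arm:
  rows:
    - [0.04,-0.05,0,0,0,9]
    - [0.04,-0.05,0,0,0,9]
    - [0.04,-0.05,0,0,0,8.5]
    - [0.04,-0.05,0,0,0,0]
    - [0.04,-0.05,-0.02,0,0,0]
    - [0.023,-0.027,-0.02,0,0,0]
    - [0,0,0,0,0,0]
    - [0,0,0,0,0,0]
  jaw: 0.087

```text
time: 1.9
position: [0.4952, 0.2908, 0.3663]
tool_rot: [0.0, 1.0, 0.0, -0.0]
ft_force: [-0.0, 0.7, 0.4]
grip_width: 0.087
grip_force: 0.0
```

Run:
```python
from h import *
o=get_obs();c=camera("wrist");P=pts(c,wristT(c,o));cv2.imwrite("pics/w1.png",c["pixels"])
print(o["position"],wristT(c,o)[:3,3])
z=P[...,2];ok=c["depth"]>0;S=ok&(abs(P[...,0]-.5)<.08)&(abs(P[...,1]-.28)<.06)
for a,b in((.126,.14),(.067,.078),(.054,.066)):
    m=S&(z>a)&(z<b)
    if m.sum()>20:
        m=cv2.morphologyEx(m.astype(np.uint8),cv2.MORPH_OPEN,np.ones((3,3)))>0
        print(a,m.sum(),np.round(P[m].mean(0),4),cv2.minAreaRect((P[m][:,:2]*1000).astype(np.float32)),np.round(np.percentile(P[m],[1,99],axis=0),4).tolist())
```

```text
[0.49518669 0.29081552 0.36631559] [0.42428234 0.29073121 0.34753767]
0.126 2080 [0.4986 0.2821 0.1329] ((499.67596435546875, 281.8757629394531), (39.091033935546875, 23.952699661254883), 0.24793986976146698) [[0.4805, 0.2703, 0.1282], [0.5187, 0.2938, 0.1346]]
0.067 5355 [0.4947 0.2829 0.0732] ((500.3071594238281, 281.94036865234375), (70.0428466796875, 76.10920715332031), 0.6664032936096191) [[0.4656, 0.2448, 0.0703], [0.5339, 0.3194, 0.0749]]
0.054 159 [0.5017 0.2808 0.0611] ((503.0271301269531, 282.36846923828125), (79.74417877197266, 73.48231506347656), 0.2293277531862259) [[0.4634, 0.2456, 0.0577], [0.5429, 0.3189, 0.065]]
```

View pics/w1.png

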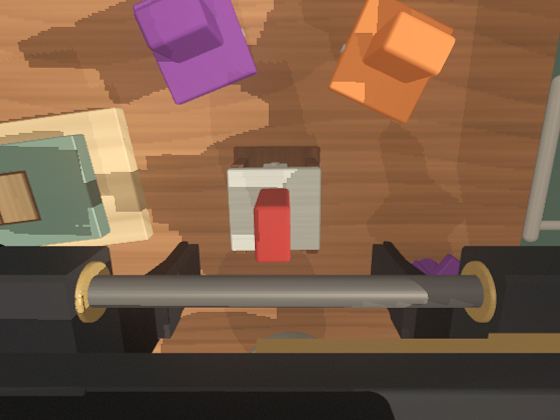

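The red grip sits at pixel (273, 225) on the white bridge, at about (0.500, 0.282), and it is square to the world axes. Next I descend and grip it.

Emit:
step_arm:
  rows:
    - [0.005,-0.009,0,0,0,0]
    - [0,0,-0.04,0,0,0]
    - [0,0,-0.035,0,0,0]
    - [0,0,-0.02,0,0,0]
    - [0,0,-0.012,0,0,0]
    - [0,0,0,0,0,0]
    - [0,0,0,0,0,0]

```text
time: 2.82
position: [0.5008, 0.2817, 0.2601]
tool_rot: [-0.0, 1.0, 0.0, 0.001]
ft_force: [0.2, 0.1, -0.4]
grip_width: 0.0868
grip_force: 0.0
```

Emit:
step_arm:
  rows:
    - [0,0,0,0,0,0]
    - [0,0,0,0,0,0]
    - [0,0,0,0,0,0]
    - [0,0,0,0,0,0]
    - [0,0,0,0,0,0]
    - [0,0,0,0,0,0]
  jaw: 0.0
  squeeze: 55

```text
time: 3.58
position: [0.5004, 0.2814, 0.2591]
tool_rot: [0.0, 1.0, -0.0, -0.0]
ft_force: [-0.6, -0.1, -0.1]
grip_width: 0.0349
grip_force: 0.0
```

Emit:
step_arm:
  rows:
    - [0,0,0,0,0,0]
    - [0,0,0,0,0,0]
    - [0,0,0,0,0,0]
    - [0,0,0,0,0,0]

```text
time: 4.08
position: [0.5005, 0.2815, 0.2591]
tool_rot: [0.0, 1.0, 0.0, 0.0]
ft_force: [-0.1, 0.8, -0.8]
grip_width: 0.024
grip_force: 55.0
```

Emit:
step_arm:
  rows:
    - [0,0,0.01,0,0,0]
    - [0,0,0.02,0,0,0]
    - [0,0,0.03,0,0,0]
    - [0,0,0.04,0,0,0]
    - [0,0,0.03,0,0,0]
    - [0,0,0,0,0,0]
    - [0,0,0,0,0,0]

```text
time: 4.95
position: [0.4996, 0.2811, 0.3878]
tool_rot: [0.0, 1.0, -0.001, -0.002]
ft_force: [-1.1, 0.9, -4.7]
grip_width: 0.0238
grip_force: 55.0
```

Emit:
step_arm:
  rows:
    - [0,-0.04,0,0,0,2.3]
    - [0,-0.05,0,0,0,2.5]
    - [-0.003,-0.05,0,0,0,2.5]
    - [-0.003,-0.05,-0.02,0,0,0]
    - [-0.001,-0.03,-0.02,0,0,0]
    - [0,0,-0.02,0,0,0]
    - [0,0,0,0,0,0]
    - [0,0,0,0,0,0]
    - [0,0,0,0,0,0]

```text
time: 6.08
position: [0.4937, 0.0619, 0.3296]
tool_rot: [-0.064, 0.998, -0.0, 0.001]
ft_force: [0.0, 0.4, -3.7]
grip_width: 0.0237
grip_force: 55.0
```

Run:
```python
from h import *
fs=[]
for i in range(4):
    o=get_obs();c=camera("wrist");fs.append(o["ft_force"])
print(np.round(fs,2),o["position"])
P=pts(c,wristT(c,o));cv2.imwrite("pics/w2.png",c["pixels"])
c2=camera("scene");cv2.imwrite("pics/s2.png",cv2.resize(c2["pixels"][120:320,120:420],None,fx=2.6,fy=2.6,interpolation=3))
# cylinder bottom estimate from scene cloud near roller
Q=pts(c2);m=(np.hypot(Q[...,0]-o["position"][0],Q[...,1]-o["position"][1])<.06)&(Q[...,2]>.125)&(Q[...,2]<.145)&(c2["depth"]>0)
print(m.sum(),cv2.minAreaRect((Q[m][:,:2]*1000).astype(np.float32)),np.percentile(Q[m][:,2],[5,50,95]))
```

```text
[[ 0.03  0.42 -3.7 ]
 [-0.01 -0.16 -3.41]
 [ 0.43 -0.4  -3.73]
 [-0.81 -0.69 -4.49]] [0.49353967 0.06182172 0.32968673]
468 ((507.08642578125, 62.343109130859375), (48.605308532714844, 75.81851959228516), 7.468748569488525) [0.13479968 0.14244083 0.1443626 ]
```

View pics/s2.png

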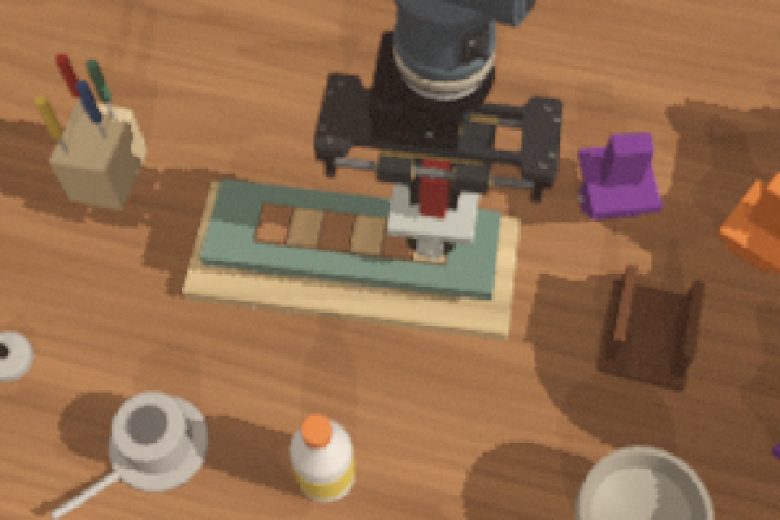

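View pics/w2.png

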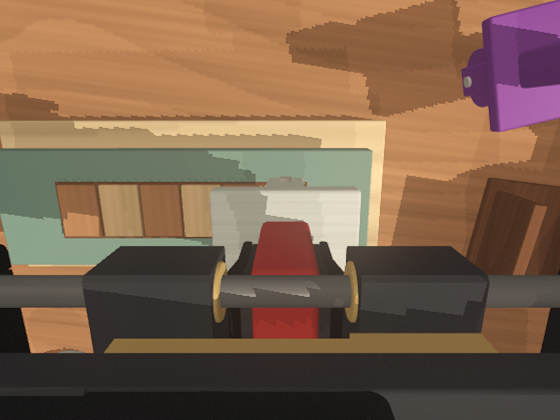

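The roller is upright in the grip and lined up with the row, and the stand is empty. The slips span pixel rows 183–237. I'll check the lateral offset in numbers.

Run:
```python
from h import *
o=get_obs();c=camera("wrist");P=pts(c,wristT(c,o))
B=P-o["position"];a=R.from_quat(o["tool_rot"]).as_matrix()[:,1][:2];a=a*np.sign(a[1]);b=np.array([a[1],-a[0]])
print("yaw",np.degrees(np.arctan2(-a[0],a[1])))
u=B[...,:2]@b;v=B[...,:2]@a
H=cv2.cvtColor(c["pixels"],cv2.COLOR_BGR2HSV)[...,0]
for col in(66,80,110,120,150,160,190):
    k=(H[:,col]<22)&(np.arange(420)>165)&(np.arange(420)<262);r=np.where(k)[0];s=r
    print(col,r.min(),r.max(),"u",np.round([u[r.min(),col],u[r.max(),col]],4),"v",round(v[210,col],4),"z",np.round(P[[200,210,220],col,2],4))
g=H[165];r=np.where((g>60)&(g<95))[0];print("green row165 v",v[165,r.min()],v[165,r.max()],P[165,r[::60],2],v[165,r[::60]])
r=np.where(H[210,:210]<22)[0];print("slip1 edge v",v[210,r.min()])
```

```text
yaw 7.317757390153195
66 182 237 u [-0.0231  0.0199] v -0.1634 z [0.0625 0.0633 0.0633]
80 182 237 u [-0.0231  0.0196] v -0.1529 z [0.0629 0.0634 0.0617]
110 182 261 u [-0.0232 -0.0371] v -0.1306 z [0.0634 0.0635 0.0642]
120 182 260 u [-0.0231 -0.0369] v -0.1232 z [0.0624 0.0634 0.0633]
150 182 261 u [-0.023  -0.0372] v -0.1008 z [0.0619 0.0637 0.064 ]
160 182 261 u [-0.0234 -0.0368] v -0.0939 z [0.0622 0.0623 0.0631]
190 182 261 u [-0.0233 -0.0367] v -0.0712 z [0.0637 0.0632 0.0633]Traceback (most recent call last):
  File "<stdin>", line 10, in <module>
    return umr_minimum(a, axis, None, out, keepdims, initial, where)
ValueError: zero-size array to reduction operation minimum which has no identity
```

Emit:
step_arm:
  rows:
    - [-0.001,0,-0.008,0,0,0]
    - [0,0,-0.006,0,0,0]
    - [0,0,-0.002,0,0,0]
    - [0,0,0,0,0,0]
    - [0,0,0,0,0,0]

```text
time: 7.0
position: [0.4926, 0.0614, 0.3132]
tool_rot: [-0.064, 0.998, -0.0, 0.0]
ft_force: [-0.0, -0.5, -4.2]
grip_width: 0.0237
grip_force: 55.0
```

Emit:
step_arm:
  rows:
    - [0,0,-0.001,0,0,0]
    - [0,0,-0.001,0,0,0]
    - [0,0,0,0,0,0]
    - [0,0,0,0,0,0]

```text
time: 7.5
position: [0.4925, 0.0615, 0.3111]
tool_rot: [-0.064, 0.998, -0.0, 0.0]
ft_force: [0.0, -1.1, -4.4]
grip_width: 0.0238
grip_force: 55.0
```

Emit:
step_arm:
  rows:
    - [0,0,-0.0005,0,0,0]
    - [0,0,-0.0005,0,0,0]
    - [0,0,0,0,0,0]

```text
time: 7.88
position: [0.4924, 0.0614, 0.3101]
tool_rot: [-0.064, 0.998, 0.0, -0.0]
ft_force: [-0.3, 0.0, -3.7]
grip_width: 0.0235
grip_force: 55.0
```

Emit:
step_arm:
  rows:
    - [0,0,-0.0005,0,0,0]
    - [0,0,-0.0005,0,0,0]
    - [0,0,0,0,0,0]

```text
time: 8.25
position: [0.4925, 0.0614, 0.3094]
tool_rot: [-0.064, 0.998, -0.0, 0.0]
ft_force: [-0.8, 0.6, -0.7]
grip_width: 0.0237
grip_force: 55.0
```

Emit:
step_arm:
  rows:
    - [0,0,-0.0005,0,0,0]
    - [0,0,-0.0005,0,0,0]
    - [0,0,-0.0005,0,0,0]

```text
time: 8.62
position: [0.4925, 0.0614, 0.3082]
tool_rot: [-0.064, 0.998, -0.0, 0.0]
ft_force: [-2.0, -0.1, 6.0]
grip_width: 0.024
grip_force: 55.0
```

Emit:
step_arm:
  rows:
    - [0,0,-0.0005,0,0,0]
    - [0,0,-0.0005,0,0,0]
    - [0,0,-0.0005,0,0,0]

```text
time: 9.0
position: [0.4925, 0.0614, 0.3068]
tool_rot: [-0.064, 0.998, -0.0, 0.0]
ft_force: [-1.9, -0.3, 6.8]
grip_width: 0.0237
grip_force: 55.0
```

Emit:
step_arm:
  rows:
    - [0,0,-0.0005,0,0,0]
    - [0,0,-0.0005,0,0,0]
    - [0,0,0,0,0,0]

```text
time: 9.38
position: [0.4925, 0.0614, 0.3058]
tool_rot: [-0.064, 0.998, -0.0, 0.0]
ft_force: [-2.0, -0.8, 6.6]
grip_width: 0.0237
grip_force: 55.0
```

Emit:
step_arm:
  rows:
    - [0,0,-0.0005,0,0,0]
    - [0,0,0,0,0,0]

```text
time: 9.62
position: [0.4925, 0.0614, 0.3055]
tool_rot: [-0.064, 0.998, -0.0, 0.0]
ft_force: [-2.6, -0.6, 9.2]
grip_width: 0.0235
grip_force: 55.0
```

Emit:
step_arm:
  rows:
    - [0,0,-0.0004,0,0,0]
    - [0,0,0,0,0,0]

```text
time: 9.88
position: [0.4925, 0.0614, 0.3053]
tool_rot: [-0.064, 0.998, -0.0, 0.0]
ft_force: [-2.3, -1.2, 9.8]
grip_width: 0.024
grip_force: 55.0
```

Emit:
step_arm:
  rows:
    - [0.00025,-0.002,0,0,0,0]
    - [0.00025,-0.002,0,0,0,0]
    - [0.00025,-0.002,0,0,0,0]
    - [0.00025,-0.002,0,0,0,0]

```text
time: 10.38
position: [0.4934, 0.0539, 0.3053]
tool_rot: [-0.063, 0.998, 0.001, 0.0]
ft_force: [-2.7, 5.4, 10.2]
grip_width: 0.0238
grip_force: 55.0
```

Emit:
step_arm:
  rows:
    - [0.00025,-0.002,0,0,0,0]
    - [0.00025,-0.002,0,0,0,0]
    - [0.00025,-0.002,0,0,0,0]

```text
time: 10.75
position: [0.4942, 0.0481, 0.3053]
tool_rot: [-0.063, 0.998, 0.001, 0.001]
ft_force: [-2.3, 1.5, 8.9]
grip_width: 0.0236
grip_force: 55.0
```

Emit:
step_arm:
  rows:
    - [0.00025,-0.002,0,0,0,0]
    - [0.00025,-0.002,0,0,0,0]
    - [0.00025,-0.002,0,0,0,0]

```text
time: 11.12
position: [0.4951, 0.0414, 0.3053]
tool_rot: [-0.064, 0.998, -0.0, 0.001]
ft_force: [-1.3, -0.5, 8.5]
grip_width: 0.0236
grip_force: 55.0
```

Emit:
step_arm:
  rows:
    - [0.00025,-0.002,-0.0001,0,0,0]
    - [0.00025,-0.002,-0.0001,0,0,0]
    - [0.00025,-0.002,0,0,0,0]
    - [0.00025,-0.002,0,0,0,0]
    - [0.00025,-0.002,0,0,0,0]

```text
time: 11.75
position: [0.4964, 0.0313, 0.3052]
tool_rot: [-0.064, 0.998, -0.0, 0.001]
ft_force: [-2.4, 0.3, 9.4]
grip_width: 0.0238
grip_force: 55.0
```

Emit:
step_arm:
  rows:
    - [0.00025,-0.002,0,0,0,0]
    - [0.00025,-0.002,0,0,0,0]
    - [0.00025,-0.002,0,0,0,0]
    - [0.00025,-0.002,0,0,0,0]

```text
time: 12.25
position: [0.4973, 0.0238, 0.3051]
tool_rot: [-0.063, 0.998, 0.001, 0.001]
ft_force: [-1.9, 4.3, 9.0]
grip_width: 0.0237
grip_force: 55.0
```

Emit:
step_arm:
  rows:
    - [0.00025,-0.002,0,0,0,0]
    - [0.00025,-0.002,0,0,0,0]
    - [0.00025,-0.002,0,0,0,0]
    - [0.00025,-0.002,0,0,0,0]

```text
time: 12.75
position: [0.4984, 0.0158, 0.3051]
tool_rot: [-0.063, 0.998, 0.0, 0.001]
ft_force: [-2.4, 1.7, 8.6]
grip_width: 0.0234
grip_force: 55.0
```

Emit:
step_arm:
  rows:
    - [0.00025,-0.002,-0.0001,0,0,0]
    - [0.00025,-0.002,-0.0001,0,0,0]
    - [0.00025,-0.002,0,0,0,0]
    - [0.00025,-0.002,0,0,0,0]
    - [0.00025,-0.002,0,0,0,0]
    - [0.00025,-0.002,0,0,0,0]

```text
time: 13.5
position: [0.5, 0.0033, 0.305]
tool_rot: [-0.064, 0.998, -0.0, 0.001]
ft_force: [-1.8, 0.2, 9.4]
grip_width: 0.0236
grip_force: 55.0
```

Emit:
step_arm:
  rows:
    - [0.00025,-0.002,0,0,0,0]
    - [0.00025,-0.002,0,0,0,0]
    - [0.00025,-0.002,0,0,0,0]
    - [0.00025,-0.002,0,0,0,0]
    - [0.00025,-0.002,0,0,0,0]
    - [0.00025,-0.002,0,0,0,0]

```text
time: 14.25
position: [0.5013, -0.008, 0.3049]
tool_rot: [-0.063, 0.998, 0.001, 0.001]
ft_force: [-0.7, 5.3, 8.9]
grip_width: 0.0237
grip_force: 55.0
```

Emit:
step_arm:
  rows:
    - [0.00025,-0.002,0,0,0,0]
    - [0.00025,-0.002,0,0,0,0]
    - [0.00025,-0.002,0,0,0,0]
    - [0.00025,-0.002,0,0,0,0]
    - [0.00025,-0.002,0,0,0,0]
    - [0.00025,-0.002,0,0,0,0]

```text
time: 15.0
position: [0.5031, -0.0207, 0.305]
tool_rot: [-0.064, 0.998, -0.0, 0.001]
ft_force: [-1.6, -0.3, 8.7]
grip_width: 0.024
grip_force: 55.0
```

Emit:
step_arm:
  rows:
    - [0.00025,-0.002,-0.0001,0,0,0]
    - [0.00025,-0.002,-0.0001,0,0,0]
    - [0.00025,-0.002,-0.0001,0,0,0]
    - [0.00025,-0.002,0,0,0,0]
    - [0.00025,-0.002,0,0,0,0]
    - [0.00025,-0.002,0,0,0,0]
    - [0.00025,-0.002,0,0,0,0]

```text
time: 15.88
position: [0.5049, -0.0348, 0.3048]
tool_rot: [-0.064, 0.998, -0.001, 0.001]
ft_force: [-2.1, -0.6, 8.6]
grip_width: 0.0239
grip_force: 55.0
```

Emit:
step_arm:
  rows:
    - [0.00025,-0.002,0,0,0,0]
    - [0.00025,-0.002,0,0,0,0]
    - [0.00025,-0.002,0,0,0,0]
    - [0.00025,-0.002,0,0,0,0]
    - [0.00025,-0.002,0,0,0,0]
    - [0.00025,-0.002,0,0,0,0]
    - [0.00025,-0.002,0,0,0,0]
    - [0.00025,-0.002,0,0,0,0]

```text
time: 16.88
position: [0.507, -0.0508, 0.3047]
tool_rot: [-0.064, 0.998, -0.001, 0.001]
ft_force: [-0.6, 0.1, 8.9]
grip_width: 0.0236
grip_force: 55.0
```

Emit:
step_arm:
  rows:
    - [0.00025,-0.002,-0.0001,0,0,0]
    - [0.00025,-0.002,-0.0001,0,0,0]
    - [0.00025,-0.002,0,0,0,0]
    - [0.00025,-0.002,0,0,0,0]
    - [0.00025,-0.002,0,0,0,0]
    - [0.00025,-0.002,0,0,0,0]
    - [0.00025,-0.002,0,0,0,0]
    - [0.00025,-0.002,0,0,0,0]

```text
time: 17.88
position: [0.5089, -0.0665, 0.3045]
tool_rot: [-0.063, 0.998, 0.0, 0.001]
ft_force: [-1.1, 4.4, 9.0]
grip_width: 0.0237
grip_force: 55.0
```

Emit:
step_arm:
  rows:
    - [0.00025,-0.002,0,0,0,0]
    - [0.00025,-0.002,0,0,0,0]
    - [0.00025,-0.002,0,0,0,0]
    - [0.00025,-0.002,0,0,0,0]
    - [0.00025,-0.002,0,0,0,0]
    - [0.00025,-0.002,0,0,0,0]
    - [0.00025,-0.002,0,0,0,0]

```text
time: 18.75
position: [0.5108, -0.0809, 0.3045]
tool_rot: [-0.064, 0.998, -0.001, 0.001]
ft_force: [-0.8, 0.3, 7.6]
grip_width: 0.0235
grip_force: 55.0
```

Emit:
step_arm:
  rows:
    - [0.00025,-0.002,-0.0001,0,0,0]
    - [0.00025,-0.002,-0.0001,0,0,0]
    - [0.00025,-0.002,-0.0001,0,0,0]
    - [0.00025,-0.002,0,0,0,0]
    - [0.00025,-0.002,0,0,0,0]
    - [0.00025,-0.002,0,0,0,0]
    - [0,0,0,0,0,0]
    - [0,0,0,0,0,0]

```text
time: 19.75
position: [0.5124, -0.0931, 0.3043]
tool_rot: [-0.064, 0.998, -0.001, 0.002]
ft_force: [-0.0, -0.6, 8.6]
grip_width: 0.0236
grip_force: 55.0
```

Emit:
step_arm:
  rows:
    - [0,0,-0.0001,0,0,0]
    - [0,0,-0.0001,0,0,0]
    - [-0.0005,0.004,0,0,0,0]
    - [-0.0005,0.004,0,0,0,0]
    - [-0.0005,0.004,0,0,0,0]
    - [-0.0005,0.004,0.0001,0,0,0]
    - [-0.0005,0.004,0,0,0,0]
    - [-0.0005,0.004,0,0,0,0]
    - [-0.0005,0.004,0,0,0,0]
    - [-0.0005,0.004,0.0001,0,0,0]

```text
time: 21.0
position: [0.5083, -0.0609, 0.3044]
tool_rot: [-0.064, 0.998, -0.001, 0.001]
ft_force: [-1.7, -1.6, 9.3]
grip_width: 0.0236
grip_force: 55.0
```

Emit:
step_arm:
  rows:
    - [-0.0005,0.004,0,0,0,0]
    - [-0.0005,0.004,0,0,0,0]
    - [-0.0005,0.004,0,0,0,0]
    - [-0.0005,0.004,0.0001,0,0,0]
    - [-0.0005,0.004,0,0,0,0]
    - [-0.0005,0.004,0,0,0,0]
    - [-0.0005,0.004,0,0,0,0]
    - [-0.0005,0.004,0.0001,0,0,0]

```text
time: 22.0
position: [0.5042, -0.0288, 0.3046]
tool_rot: [-0.064, 0.998, -0.001, 0.001]
ft_force: [-2.2, -0.3, 10.7]
grip_width: 0.0237
grip_force: 55.0
```

Emit:
step_arm:
  rows:
    - [-0.0005,0.004,0,0,0,0]
    - [-0.0005,0.004,0,0,0,0]
    - [-0.0005,0.004,0,0,0,0]
    - [-0.0005,0.004,0.0001,0,0,0]
    - [-0.0005,0.004,0,0,0,0]
    - [-0.0005,0.004,0,0,0,0]
    - [-0.0005,0.004,0,0,0,0]
    - [-0.0005,0.004,0.0001,0,0,0]

```text
time: 23.0
position: [0.5, 0.0033, 0.3048]
tool_rot: [-0.064, 0.998, -0.001, 0.001]
ft_force: [-2.3, -0.7, 9.8]
grip_width: 0.0237
grip_force: 55.0
```

Emit:
step_arm:
  rows:
    - [-0.0005,0.004,0,0,0,0]
    - [-0.0005,0.004,0,0,0,0]
    - [-0.0005,0.004,0,0,0,0]
    - [-0.0005,0.004,0.0001,0,0,0]
    - [-0.0005,0.004,0,0,0,0]
    - [-0.0005,0.004,0,0,0,0]
    - [-0.0005,0.004,0,0,0,0]
    - [-0.0005,0.004,0.0001,0,0,0]

```text
time: 24.0
position: [0.4959, 0.0354, 0.305]
tool_rot: [-0.064, 0.998, -0.001, 0.001]
ft_force: [-2.5, -1.0, 10.2]
grip_width: 0.0234
grip_force: 55.0
```

Emit:
step_arm:
  rows:
    - [-0.0005,0.004,0,0,0,0]
    - [-0.0005,0.004,0,0,0,0]
    - [-0.0005,0.004,0.0001,0,0,0]
    - [-0.0005,0.004,0,0,0,0]
    - [-0.0005,0.004,0,0,0,0]
    - [-0.0005,0.004,0.0001,0,0,0]
    - [0,0,0,0,0,0]
    - [0,0,0,0,0,0]

```text
time: 25.0
position: [0.4928, 0.0595, 0.3051]
tool_rot: [-0.064, 0.998, -0.0, 0.001]
ft_force: [-2.6, -0.4, 11.3]
grip_width: 0.0237
grip_force: 55.0
```

Emit:
step_arm:
  rows:
    - [0,0,0.005,0,0,0]
    - [0,0,0.025,0,0,0]
    - [0,0,0.03,0,0,0]
    - [0,0.03,0.02,0,0,-2.3]
    - [0,0.05,0,0,0,-2.5]
    - [0.003,0.05,0,0,0,-2.5]
    - [0.003,0.05,0,0,0,0]
    - [0.0017,0.042,0,0,0,0]
    - [0,0,0,0,0,0]
    - [0,0,0,0,0,0]

```text
time: 26.25
position: [0.4999, 0.2813, 0.3827]
tool_rot: [-0.0, 1.0, -0.001, -0.001]
ft_force: [0.9, -0.6, -5.1]
grip_width: 0.0242
grip_force: 55.0
```

Run:
```python
from h import *
o=get_obs();print(o["position"],o["tool_rot"],o["moment"])
def ana(P,dep):
    yw=np.radians(7.3);B=P[...,:2]-[.5025,-.0155]
    u=B@[np.cos(yw),np.sin(yw)];v=B@[-np.sin(yw),np.cos(yw)]
    ok=(dep>0)&(abs(P[...,2]-.06)<.02)
    out=[]
    for y in(-.076,-.046,-.015,.015,.046,.076):
        s=ok&(abs(u)<.013)&(abs(v-y)<.01);f=ok&(abs(abs(u)-.033)<.006)&(abs(v-y)<.01)
        out.append((P[s][:,2].mean()-P[f][:,2].mean())*1e3)
    return np.round(out,2)
for n in("scene","top"):
    D=np.load(n+"0.npz");print(n,"before",ana(D["P"],D["d"]))
    c=camera(n);print(n,"after",ana(pts(c),c["depth"]))
    if n=="scene":
        cv2.imwrite("pics/s3.png",cv2.resize(c["pixels"][120:320,150:450],None,fx=2.6,fy=2.6,interpolation=3))
        Q=pts(c);S=(c["depth"]>0)&(abs(Q[...,0]-.5)<.07)&(abs(Q[...,1]-.282)<.055)
        for a,b in((.055,.064),(.006,.014)):
            m=S&(Q[...,2]>a)&(Q[...,2]<b);print(a,m.sum(),cv2.minAreaRect((Q[m][:,:2]*1000).astype(np.float32)))
```

```text
[0.49990886 0.28125753 0.38271791] [-2.37334029e-04  9.99999143e-01 -6.60571167e-04 -1.10531025e-03] [ 0.02332503 -0.01347219  0.02984484]
scene before [3.08 2.54 2.62 3.26 3.41 3.17]
scene after [-0.07 -0.12  0.5   0.22  0.28  0.25]
0.055 251 ((505.612060546875, 281.3604736328125), (74.52812957763672, 80.18904113769531), 89.60163116455078)
0.006 854 ((505.94970703125, 280.9947509765625), (101.08194732666016, 83.15007019042969), 0.5344340205192566)
top before [3.31 1.85 2.45 2.47 2.74 2.1 ]
top after [ 0.1   0.71  0.74  0.22 -0.58  0.73]
```

View pics/s3.png

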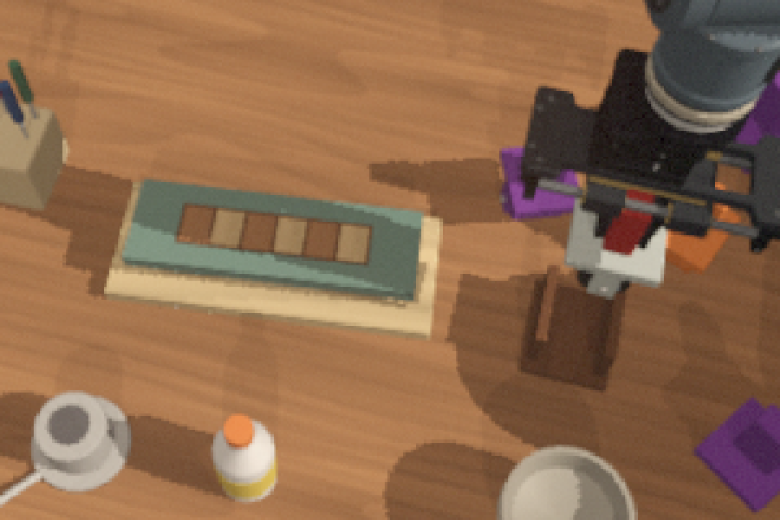

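All six slips are flush, and the bowls, glue, burner and forks have not moved. Next I lower the roller into the stand.

Emit:
step_arm:
  rows:
    - [0.0008,0.0002,-0.03,0,0,0]
    - [0,0,-0.03,0,0,0]
    - [0,0,-0.03,0,0,0]
    - [0,0,-0.02,0,0,0]
    - [0,0,-0.009,0,0,0]
    - [0,0,0,0,0,0]
    - [0,0,0,0,0,0]

```text
time: 27.22
position: [0.5018, 0.2815, 0.2658]
tool_rot: [0.0, 1.0, 0.0, 0.001]
ft_force: [0.1, 0.5, -3.3]
grip_width: 0.0239
grip_force: 55.0
```

Emit:
step_arm:
  rows:
    - [0,0,-0.001,0,0,0]
    - [0,0,-0.001,0,0,0]
    - [0,0,-0.001,0,0,0]
    - [0,0,0,0,0,0]

```text
time: 27.72
position: [0.5011, 0.2817, 0.2618]
tool_rot: [0.0, 1.0, -0.0, -0.0]
ft_force: [-0.1, -0.4, -4.3]
grip_width: 0.0235
grip_force: 55.0
```

Emit:
step_arm:
  rows:
    - [0,0,-0.001,0,0,0]
    - [0,0,-0.001,0,0,0]
    - [0,0,0,0,0,0]

```text
time: 28.1
position: [0.5012, 0.2816, 0.2597]
tool_rot: [0.0, 1.0, -0.0, -0.0]
ft_force: [-0.5, -0.4, -4.3]
grip_width: 0.0238
grip_force: 55.0
```

Emit:
step_arm:
  rows:
    - [0,0,-0.0005,0,0,0]
    - [0,0,0,0,0,0]

```text
time: 28.35
position: [0.5012, 0.2816, 0.2593]
tool_rot: [0.0, 1.0, -0.0, -0.0]
ft_force: [0.6, 0.7, -4.0]
grip_width: 0.0236
grip_force: 55.0
```

Emit:
step_arm:
  rows:
    - [0,0,-0.0004,0,0,0]
    - [0,0,0,0,0,0]

```text
time: 28.6
position: [0.5012, 0.2817, 0.2591]
tool_rot: [0.0, 1.0, 0.0, 0.0]
ft_force: [-0.8, 0.7, -3.0]
grip_width: 0.0238
grip_force: 55.0
```

Emit:
step_arm:
  rows:
    - [0,0,0,0,0,0]
    - [0,0,0,0,0,0]
    - [0,0,0,0,0,0]
    - [0,0,0,0,0,0]
    - [0,0,0,0,0,0]
    - [0,0,0,0,0,0]
    - [0,0,0,0,0,0]
    - [0,0,0,0,0,0]
  jaw: 0.087

```text
time: 29.6
position: [0.5012, 0.2816, 0.2589]
tool_rot: [0.0, 1.0, -0.0, -0.0]
ft_force: [0.6, 0.2, -0.5]
grip_width: 0.0858
grip_force: 0.0
```

Emit:
step_arm:
  rows:
    - [0,0,0.01,0,0,0]
    - [0,0,0.03,0,0,0]
    - [0,0,0.05,0,0,0]
    - [0,0,0.03,0,0,0]
    - [0,0,0,0,0,0]
    - [0,0,0,0,0,0]

```text
time: 30.35
position: [0.5007, 0.2815, 0.3784]
tool_rot: [0.0, 1.0, -0.0, -0.001]
ft_force: [-0.1, 0.2, -1.2]
grip_width: 0.0871
grip_force: 0.0
```

Run:
```python
from h import *
o=get_obs();c=camera("wrist");P=pts(c,wristT(c,o));print(o["position"],o["grip_width"],o["ft_force"])
z=P[...,2];S=(c["depth"]>0)&(abs(P[...,0]-.5)<.08)&(abs(P[...,1]-.28)<.06)
for a,b in((.126,.14),(.067,.078)):
    m=cv2.morphologyEx((S&(z>a)&(z<b)).astype(np.uint8),cv2.MORPH_OPEN,np.ones((3,3)))>0;q=P[m]
    A=np.c_[q[:,:2]-q[:,:2].mean(0),np.ones(len(q))]
    print(a,len(q),np.round(q.mean(0),4),cv2.minAreaRect((q[:,:2]*1000).astype(np.float32)),np.round(np.linalg.lstsq(A,q[:,2],rcond=None)[0],4))
cv2.imwrite("pics/w4.png",c["pixels"])
```

```text
[0.50065802 0.28146588 0.37838891] 0.08707458655332741 [-0.09547913  0.19083769 -1.20708436]
0.126 1943 [0.4997 0.2815 0.1329] ((500.8157958984375, 281.4423828125), (39.84124755859375, 24.05014991760254), 0.5319949388504028) [ 0.0229 -0.0034  0.1329]
0.067 5023 [0.4958 0.2814 0.0733] ((501.1832275390625, 281.52459716796875), (70.13165283203125, 75.98982238769531), 0.17935366928577423) [ 0.0029 -0.0007  0.0733]
```

View pics/w4.png

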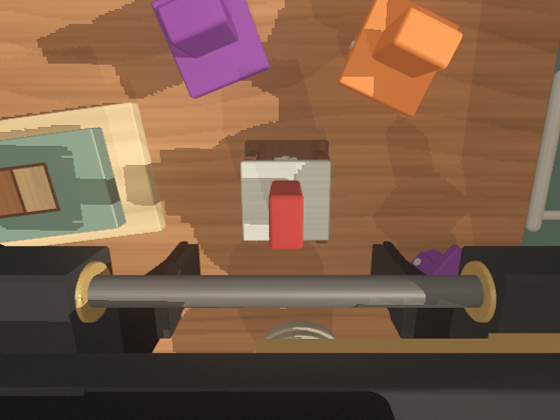

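The roller sits upright in its stand at pixel (285, 205), level and at its original height, and the gripper is clear of it.

```bash
python3 -c "
from rig import hand_in
print(hand_in())"
```

```text
the job is handed in; nothing more can be done
None
```

I rolled all six slips down flush at about 13–15 N, set the roller back upright in its stand and let go, and handed the job in at about 30 s; the hand-in call returned no verdict.

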